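Find the full screw box and hold it up level

ROBOT

A 7-joint arm with a two-finger parallel gripper is mounted at the origin on the work surface. World frame = base frame: x ahead of the robot, y to its left, z up, the work surface at z = 0. Lengths are in m, angles in rad, forces in N, time in s.
With the tool pointing down it reaches from about 0.4 to 0.85 m from the base axis. Payload 4.5 kg.
Tool frame: the origin (TCP) lies on the centre line of the jaws, within the pads' length; the fingertips stand 8 mm ahead of it and the grasp point (between the pads) lies 11 mm behind it; z points along the fingers, y is the line along which they close (so a half turn about z gives the same grasp; the last joint's range is limited). The gripper opens to 85 mm and grips with 20 to 120 N. Pads are 22 mm wide; open, the fingers measure 114 mm over their backs; the gripper's body (76 mm by 85 mm) begins 54 mm behind the grasp point. The pads swing forward as they close: fully open they stand 13 mm farther back than shut.
Start: joints at [-1.149, 0.689, -0.195, 1.565, 0.157, 0.902, -0.215], TCP at [0.236, 0.579, 0.239] pointing down, gripper open.
Joint ranges: [-3.01, 3.01], [-0.46, 2.08], [-1.47, 1.51], [0.13, 2.56], [-1, 4.14], [0.04, 2.09], [-2.66, 2.66]. Speed limits (rad/s): [2.57, 2.57, 3.14, 3.14, 3.14, 3.14, 3.14].

INTERFACE

Orientations are given as a unit quaternion [x, y, z, w].
In Python, from rig import sensors, snapshot, finish_job, boxes_of gives the robot as it stands.
- The arm moves only by the tool move_arm, never from a script. Its argument "rows" is a list of rows, each an object with "translation": the shift along the tool's x, y, z in mm, a list of three; "angular": the turn, a rotation vector about the tool's x, y, z in rad, a list of three. A call has 1 to 12 rows; each row shifts and turns the commanded pose from where the row before left it, along the tool's axes as they then stand; what a row does not reach is not made up. A row lasts 1/8 s, in which the tool goes at most 62.5 mm and 10.7 degrees, less where a joint would pass 70% of its speed; a pose out of reach is approached as far as the arm can. A call with a gripper value outside its range is refused whole. "fingers" is the finger opening in mm, from 0 to 85.4, set as the call begins (left out, the last holds). The fingers move at their own pace and stop on an object; the grip force is fixed at half the most. Time passes only in rows, so rows that do not move let the fingers close. It gives the time, the measured TCP pose, the force, the opening and the grip force at its end, in the units of the state.
- sensors.sense(): the state, without advancing time (a new reading comes with each control period).
- snapshot(name): name is "scene" or "top" or "wrist"; returns a dict with "image" (384x512x3 uint8, red, green, blue), "z_map" (384x512 float32, m along the optical axis (not along the pixel's ray), 0 where there is no reading), "fov_y" (degrees; the focal length in pixels is half the picture's height over the tangent of half this angle, whatever the lens; pixels are square), "cx", "cy" (the principal point, pixels), "rvec" (rotation vector, rad) and "tvec" (3), from world to camera coordinates, as OpenCV has them. Camera axes: x right, y down, z forward; pixel columns grow to the right and rows downward; lengths in m; the calibration is good to about 2 mm. A picture is of the moment at which its call begins.
- finish_job(): hands the job in; it is judged then, once.
Trained networks look in a picture, given as the dict that the camera call returned (one of the last four; its "shot" number tells which), for a name from the list of things; names that differ only in an ending like _2 or _b are one class to them, and where a whole thing is asked for, a point or a joint stands for the part that bears it (a point fixed in the world has none). Each returns a list of dicts, best first, with "conf" (0 to 1); they miss things now and then, are a little off and sometimes report something else, mostly with a low value. They report only what shows in the picture. A call takes as long as a camera call.
- boxes_of(picture, thing): "position" ([column, row] in pixels, amid what is visible of it).
The state is a dict: "time": time; "joint_pos": joint angles; "dq": joint speeds; "joint_torque": joint torques, N m; "position": TCP position; "ee_rot": TCP orientation; "force": force on the tool from outside, world axes, zero at the start; "wrist_torque": the same for the moment, N m; "grip_width": finger opening in m; "finger_force": force on a finger pad.
Only numpy, scipy, OpenCV 4.12 (cv2) and the standard library are available. Lean on these libraries where they do the work, as an engineer would, in place of code of your own. Each camera call takes 0.05 s, during which the arm holds its last target. There are 200 camera calls.

TASK

Three identical closed screw boxes stand on the bench: one is full, the other two hold only an empty tin. Find the full one by feeling its weight, and finish the job while still holding it by its grip bar, level and still, about 10 cm clear of the bench, ready for the joiner to take. The two light boxes must end standing on the bench where they were; keep every box upright, drop none, and do not disturb the other things on the bench.

Things in the scene. Friction and masses are not known exactly. Their poses are not given: they have to be found in the camera images.
- table: the wooden workbench, its top at z = 0
- box_a_handle (a point): middle of the grip bar of the left box (seen from the robot), over the box's centre, 102 mm above its underside. The bar is wood, 126 mm long, 16 mm wide, 22 mm high, on a post at each end, with 27 mm free between it and the lid; its top is 113 mm above the bench. x along the bar and the box's length, y across, z up
- box_b_handle (a point): middle of the grip bar of the middle box (seen from the robot), over the box's centre, 102 mm above its underside. The bar is wood, 126 mm long, 16 mm wide, 22 mm high, on a post at each end, with 27 mm free between it and the lid; its top is 113 mm above the bench. x along the bar and the box's length, y across, z up
- box_c_handle (a point): middle of the grip bar of the right box (seen from the robot), over the box's centre, 102 mm above its underside. The bar is wood, 126 mm long, 16 mm wide, 22 mm high, on a post at each end, with 27 mm free between it and the lid; its top is 113 mm above the bench. x along the bar and the box's length, y across, z up
- box_a: the left one of three identical closed plywood screw boxes, 150 long, 84 wide, 64 mm to the top of the lid; origin at the centre of its underside, x along its length. A round tin sits in the middle inside: a box with the full tin weighs 0.8 to 1.0 kg in all, with an empty tin 0.3 to 0.4 kg; any of the three may be the full one
- box_b: the middle one of three identical closed plywood screw boxes, 150 long, 84 wide, 64 mm to the top of the lid; origin at the centre of its underside, x along its length. A round tin sits in the middle inside: a box with the full tin weighs 0.8 to 1.0 kg in all, with an empty tin 0.3 to 0.4 kg; any of the three may be the full one
- box_c: the right one of three identical closed plywood screw boxes, 150 long, 84 wide, 64 mm to the top of the lid; origin at the centre of its underside, x along its length. A round tin sits in the middle inside: a box with the full tin weighs 0.8 to 1.0 kg in all, with an empty tin 0.3 to 0.4 kg; any of the three may be the full one
- screwdriver: a screwdriver lying between two of the boxes, a bystander; origin at the underside of its middle
- spanner: a steel spanner lying between two of the boxes, a bystander; origin at the underside of its middle
- glue: a white glue bottle, 60 mm across, 150 mm tall, behind the boxes, a bystander; origin at the centre of its underside
- offcut: a wooden offcut 60 x 120 x 28 mm lying behind the boxes, a bystander; origin at the centre of its underside
- mug: a mug 76 mm across, 85 mm tall, behind the boxes, a bystander; origin at the centre of its underside
- hammer: a hammer lying to the left of the boxes, a bystander; origin at the underside of its middle
- sander: a cork sanding block 110 x 60 x 40 mm to the right and near the robot, a bystander; origin at the centre of its underside

How it is judged:
At the end, for the whole second after the job is handed in: Full box held by the fingers alone, underside 60 to 160 mm above the bench, tilt under 0.07 rad, slower than 20 mm/s and 0.1 rad/s; the two light boxes rest untouched and upright on the bench (1.5 to 5.5 N on it each), within 50 mm of where they started (((height (world z) of box_a_handle between 0.162 and 0.262 m and angle between box_a_handle's own z axis and vertical below 0.07 rad and linear speed of box_a below 0.02 m/s and angular speed of box_a below 0.1 rad/s and contact force between box_a and the fingers above 2 N and contact force between box_a and table below 0.1 N and (contact force between box_b and table between 1.5 and 5.5 N and angle between box_b_handle's own z axis and vertical below 0.05 rad and distance of box_b_handle from where it was at the start of the episode below 0.05 m and linear speed of box_b below 0.02 m/s and contact force between box_b and the fingers below 0.1 N and contact force between box_b and box_a below 0.1 N) and (contact force between box_c and table between 1.5 and 5.5 N and angle between box_c_handle's own z axis and vertical below 0.05 rad and distance of box_c_handle from where it was at the start of the episode below 0.05 m and linear speed of box_c below 0.02 m/s and contact force between box_c and the fingers below 0.1 N and contact force between box_c and box_a below 0.1 N) and (contact force between box_a and screwdriver below 0.1 N and contact force between box_a and spanner below 0.1 N and contact force between box_a and glue below 0.1 N and contact force between box_a and offcut below 0.1 N and contact force between box_a and mug below 0.1 N and contact force between box_a and hammer below 0.1 N and contact force between box_a and sander below 0.1 N)) or (height (world z) of box_b_handle between 0.162 and 0.262 m and angle between box_b_handle's own z axis and vertical below 0.07 rad and linear speed of box_b below 0.02 m/s and angular speed of box_b below 0.1 rad/s and contact force between box_b and the fingers above 2 N and contact force between box_b and table below 0.1 N and (contact force between box_a and table between 1.5 and 5.5 N and angle between box_a_handle's own z axis and vertical below 0.05 rad and distance of box_a_handle from where it was at the start of the episode below 0.05 m and linear speed of box_a below 0.02 m/s and contact force between box_a and the fingers below 0.1 N and contact force between box_a and box_b below 0.1 N) and (contact force between box_c and table between 1.5 and 5.5 N and angle between box_c_handle's own z axis and vertical below 0.05 rad and distance of box_c_handle from where it was at the start of the episode below 0.05 m and linear speed of box_c below 0.02 m/s and contact force between box_c and the fingers below 0.1 N and contact force between box_c and box_b below 0.1 N) and (contact force between box_b and screwdriver below 0.1 N and contact force between box_b and spanner below 0.1 N and contact force between box_b and glue below 0.1 N and contact force between box_b and offcut below 0.1 N and contact force between box_b and mug below 0.1 N and contact force between box_b and hammer below 0.1 N and contact force between box_b and sander below 0.1 N)) or (height (world z) of box_c_handle between 0.162 and 0.262 m and angle between box_c_handle's own z axis and vertical below 0.07 rad and linear speed of box_c below 0.02 m/s and angular speed of box_c below 0.1 rad/s and contact force between box_c and the fingers above 2 N and contact force between box_c and table below 0.1 N and (contact force between box_a and table between 1.5 and 5.5 N and angle between box_a_handle's own z axis and vertical below 0.05 rad and distance of box_a_handle from where it was at the start of the episode below 0.05 m and linear speed of box_a below 0.02 m/s and contact force between box_a and the fingers below 0.1 N and contact force between box_a and box_c below 0.1 N) and (contact force between box_b and table between 1.5 and 5.5 N and angle between box_b_handle's own z axis and vertical below 0.05 rad and distance of box_b_handle from where it was at the start of the episode below 0.05 m and linear speed of box_b below 0.02 m/s and contact force between box_b and the fingers below 0.1 N and contact force between box_b and box_c below 0.1 N) and (contact force between box_c and screwdriver below 0.1 N and contact force between box_c and spanner below 0.1 N and contact force between box_c and glue below 0.1 N and contact force between box_c and offcut below 0.1 N and contact force between box_c and mug below 0.1 N and contact force between box_c and hammer below 0.1 N and contact force between box_c and sander below 0.1 N)))); the arm keeps its last pose, push and grip.
It fails at once if a box is tipped more than 0.35 rad (20 degrees) (angle between any of box_a_handle, box_b_handle, box_c_handle's own z axis and vertical above 0.35 rad).
It fails at once if a box is dropped or thrown (faster than 0.7 m/s) (linear speed of any of box_a, box_b, box_c above 0.7 m/s).
It fails at once if another thing on the bench is shifted by more than 40 mm (distance of any of screwdriver, spanner, glue, offcut, mug, hammer, sander from where it was at the start of the episode above 0.04 m).
It also fails if it takes over 64 s, if anything falls off the work surface, if the arm or the gripper's body presses on something with over 40 N, if the wrist force passes 120 N, or if a joint passes its speed limit or range.

## Working session

There is one attempt and no reset: what is moved stays moved. The work goes in short steps, Python scripts to look and compute and a tool call to move; the robot and the scene stay as the last step left them, time stands still between calls to the robot, and variables do not carry over. Pictures are saved under pics/ and viewed, at most 10 in all, crops included, and the job is handed in when it is done.

Besides the shell and the picture viewer there is one more tool, called by a JSON object that holds its "name" and its "arguments", one argument or row to a line. move_arm: Moves the arm, as the interface text tells. Its arguments: {"type":"object","properties":{"rows":{"type":"array","items":{"type":"object","properties":{"translation":{"type":"array","items":{"type":"number"}},"angular":{"type":"array","items":{"type":"number"}}}}},"fingers":{"type":"number"}},"required":["rows"]}

```bash
mkdir -p pics; cat > h.py <<'E'
import numpy as np, cv2
from rig import sensors, snapshot, finish_job, boxes_of
def cloud(p):
    z=p["z_map"]; h,w=z.shape; f=h/2/np.tan(np.radians(p["fov_y"])/2)
    v,u=np.mgrid[:h,:w]
    c=np.stack([(u-p["cx"])/f*z,(v-p["cy"])/f*z,z],-1)
    R=cv2.Rodrigues(np.array(p["rvec"],float))[0]
    W=(c-np.array(p["tvec"]).ravel())@R
    W[z==0]=np.nan
    return W
E
python3 - <<'E'
from h import *
s=sensors.sense(); print({k:np.round(v,3) for k,v in s.items()})
for n in("top","scene"):
    p=snapshot(n); cv2.imwrite(f"pics/{n}1.png",p["image"][:,:,::-1]); W=cloud(p)
    np.save(n+".npy",W)
    if n=="top":
        for d in boxes_of(p,"box_a_handle"):
            u,v=map(int,d["position"]); print(d,W[v,u].round(3))
        m=(W[...,2]>.098)&(W[...,2]<.125)
        k,l,st,c=cv2.connectedComponentsWithStats(m.astype(np.uint8))
        for i in range(1,k):
            if st[i,4]>60:
                q=W[l==i]; r=cv2.minAreaRect((q[:,:2]*1000).astype(np.float32)); print(st[i],q.mean(0).round(3),r)
E
```

```text
{'time': np.float64(0.0), 'joint_pos': array([-1.149,  0.69 , -0.195,  1.566,  0.157,  0.903, -0.215]), 'dq': array([ 0.001, -0.001, -0.001,  0.001, -0.001, -0.002,  0.001]), 'joint_torque': array([ 0.0000e+00, -5.3962e+01, -1.2660e+00, -1.5854e+01,  9.0000e-03,
        1.0000e-02, -0.0000e+00]), 'position': array([0.236, 0.578, 0.238]), 'ee_rot': array([ 0.193,  0.981, -0.001, -0.   ]), 'force': array([-0.268,  0.02 ,  0.118]), 'wrist_torque': array([-0.006,  0.024,  0.009]), 'finger_force': np.float64(0.0), 'grip_width': np.float64(0.086)}
{'position': [157.7, 186.1], 'conf': 0.94} [0.592 0.299 0.108]
[ 65  55  60  54 292] [0.906 0.488 0.108] ((914.567626953125, 482.5743713378906), (103.20433044433594, 261.603515625), 41.780067443847656)
[65 94 29  6 87] [0.9   0.566 0.111] ((900.0852661132812, 564.32763671875), (12.670998573303223, 96.13970947265625), 6.524510383605957)
[211 122  17  15 124] [0.779 0.096 0.107] ((782.51220703125, 97.35748291015625), (46.584014892578125, 53.69585037231445), 4.752383708953857)
[148 166  14  38 210] [0.596 0.306 0.111] ((596.4137573242188, 306.9953918457031), (125.88862609863281, 17.350006103515625), 13.591947555541992)
[429 171  17  40 152] [ 0.566 -0.607  0.111] ((565.7489013671875, -607.2933959960938), (132.7176513671875, 32.117000579833984), 13.398412704467773)
[452 171  17  39 255] [ 0.569 -0.688  0.107] ((568.2382202148438, -683.7152099609375), (127.25907135009766, 35.53319549560547), 3.456378698348999)
[242 181  11  39 193] [0.542 0.006 0.113] ((542.9931030273438, 6.404261589050293), (126.46733856201172, 15.905485153198242), 8.553075790405273)
[323 180  14  39 213] [ 0.544 -0.263  0.112] ((544.7239990234375, -263.3702087402344), (125.41812133789062, 16.871253967285156), 11.070215225219727)
[ 19 190  30  40 848] [0.519 0.695 0.108] ((520.56396484375, 696.8009643554688), (120.29859161376953, 76.36878967285156), 18.789508819580078)
```

View pics/top1.png

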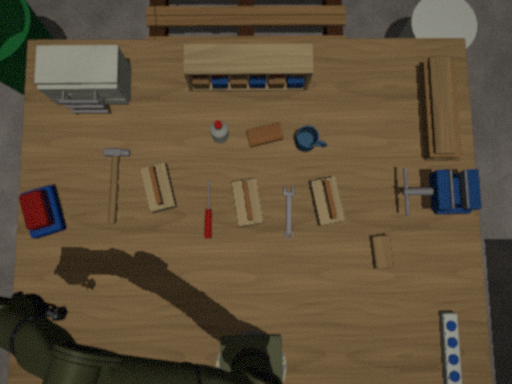

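View pics/scene1.png

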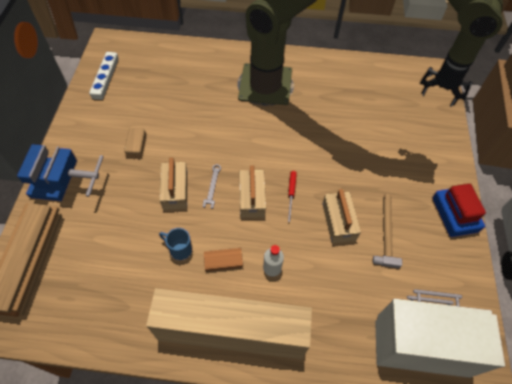

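Top view: bars at about (158,186), (247,202) and (327,200), which matches the depth components. A is at (596,307), yaw 13.6°; B at (543,6), yaw 8.6°; C at (545,-263), yaw 11.1°. The screwdriver lies between A and B, the spanner between B and C. Next I move above A.

{"name": "move_arm", "arguments": {
  "rows": [
    {"angular":[0,0,-0.157]},
    {"angular":[0,0,-0.157]},
    {"angular":[0,0,-0.157]},
    {"angular":[0,0,-0.157]},
    {"translation":[-36,-43.5,3]},
    {"translation":[-36,-43.5,3]},
    {"translation":[-36,-43.5,3]},
    {"translation":[-36,-43.5,3]},
    {"translation":[-36,-43.5,3]},
    {"translation":[-36,-43.5,3]},
    {"translation":[-36,-43.5,3]},
    {"translation":[-36,-43.5,3]}
  ],
  "fingers": 60
}}

```text
invalid input at $.rows[0]: expected keys translation, angular
```

```bash
cat >> h.py <<'E'
from scipy.spatial.transform import Rotation as Ro
def delta(target,baryaw_deg,s=None):
    "tool-frame shift (mm) after the yaw turn, and turn about tool z (rad)"
    s=s or sensors.sense(); R=Ro.from_quat(s["ee_rot"]).as_matrix()
    yaw=np.arctan2(R[1,1],R[0,1]); e=(np.radians(baryaw_deg)+np.pi/2-yaw+np.pi/2)%np.pi-np.pi/2
    Rn=Ro.from_rotvec([0,0,e]).as_matrix()@R
    print("pos",np.round(s["position"],4),"tilt",np.round(R[:,2],4),"shift",np.round(Rn.T@(np.array(target)-s["position"])*1000,1),"turn",round(-e,3))
def bars():
    p=snapshot("wrist"); W=cloud(p); cv2.imwrite("pics/wrist_last.png",p["image"][:,:,::-1])
    m=(W[...,2]>.100)&(W[...,2]<.122)
    k,l,st,c=cv2.connectedComponentsWithStats(m.astype(np.uint8))
    for i in range(1,k):
        if st[i,4]>300:
            q=W[l==i]; r=cv2.minAreaRect((q[:,:2]*1000).astype(np.float32)); print(st[i],q.mean(0).round(4),r)
E
python3 - <<'E'
from h import *
delta([.5964,.307,.091],13.6); bars(); s=sensors.sense(); print(s["time"],s["force"])
E
```

```text
pos [0.2362 0.5781 0.2387] tilt [-4.0e-04 -1.3e-03 -1.0e+00] shift [-286.3 -348.   148.2] turn -0.625
[395 343  43  41 938] [0.5297 0.6804 0.1096] ((531.1414184570312, 678.993408203125), (87.99590301513672, 30.274486541748047), 9.127354621887207)
0.2 [ 0.25642167  0.22373979 -0.20927507]
```

{"name": "move_arm", "arguments": {
  "rows": [
    {"translation":[0,0,0],"angular":[0,0,-0.156]},
    {"translation":[0,0,0],"angular":[0,0,-0.156]},
    {"translation":[0,0,0],"angular":[0,0,-0.156]},
    {"translation":[0,0,0],"angular":[0,0,-0.157]},
    {"translation":[-36,-43.5,3],"angular":[0,0,0]},
    {"translation":[-36,-43.5,3],"angular":[0,0,0]},
    {"translation":[-36,-43.5,3],"angular":[0,0,0]},
    {"translation":[-36,-43.5,3],"angular":[0,0,0]},
    {"translation":[-36,-43.5,3],"angular":[0,0,0]},
    {"translation":[-36,-43.5,3],"angular":[0,0,0]},
    {"translation":[-36,-43.5,3],"angular":[0,0,0]},
    {"translation":[-34,-43.5,3],"angular":[0,0,0]}
  ],
  "fingers": 60
}}

```text
time: 1.7
position: [0.5975, 0.3061, 0.215]
ee_rot: [-0.118, 0.993, 0.0, -0.0]
force: [0.3, 1.0, 0.1]
grip_width: 0.0597
finger_force: 0.0
```

{"name": "move_arm", "arguments": {
  "rows": [
    {"translation":[0,0,0],"angular":[0,0,0]},
    {"translation":[0,0,0],"angular":[0,0,0]}
  ]
}}

```text
time: 1.95
position: [0.5955, 0.3079, 0.2149]
ee_rot: [-0.118, 0.993, 0.0, -0.001]
force: [-0.9, -0.0, -0.4]
grip_width: 0.06
finger_force: 0.0
```

```bash
python3 - <<'E'
from h import *
delta([.5964,.307,.091],13.6); bars(); s=sensors.sense(); print(s["time"],s["force"],s["grip_width"])
E
```

```text
pos [0.5955 0.3079 0.2149] tilt [-1.3e-03  6.0e-04 -1.0e+00] shift [ -0.8  -1.2 123.9] turn -0.0
[ 244  125   18  131 2236] [0.5901 0.3071 0.113 ] ((595.6018676757812, 308.41729736328125), (125.96813201904297, 16.01164436340332), 14.094059944152832)
[   5  289   50   43 1196] [0.7737 0.1068 0.11  ] ((776.7263793945312, 102.56477355957031), (45.39798355102539, 34.445133209228516), 65.05583953857422)
2.0 [-0.96030631  0.00480449  1.11344348] 0.060247035528894356
```

{"name": "move_arm", "arguments": {
  "rows": [
    {"translation":[0,0,25],"angular":[0,0,0]},
    {"translation":[0,0,25],"angular":[0,0,0]},
    {"translation":[0,0,25],"angular":[0,0,0]},
    {"translation":[0,0,25],"angular":[0,0,0]},
    {"translation":[0,0,12],"angular":[0,0,0]},
    {"translation":[0,0,12],"angular":[0,0,0]},
    {"translation":[0,0,0],"angular":[0,0,0]},
    {"translation":[0,0,0],"angular":[0,0,0]}
  ]
}}

```text
time: 3.0
position: [0.5966, 0.308, 0.0921]
ee_rot: [-0.118, 0.993, 0.0, 0.001]
force: [0.2, -0.4, 0.5]
grip_width: 0.0599
finger_force: 0.0
```

{"name": "move_arm", "arguments": {
  "rows": [
    {"translation":[0,0,0],"angular":[0,0,0]},
    {"translation":[0,0,0],"angular":[0,0,0]},
    {"translation":[0,0,0],"angular":[0,0,0]},
    {"translation":[0,0,0],"angular":[0,0,0]},
    {"translation":[0,0,0],"angular":[0,0,0]},
    {"translation":[0,0,0],"angular":[0,0,0]},
    {"translation":[0,0,0],"angular":[0,0,0]},
    {"translation":[0,0,0],"angular":[0,0,0]}
  ],
  "fingers": 0
}}

```text
time: 4.0
position: [0.5963, 0.3081, 0.0917]
ee_rot: [-0.118, 0.993, 0.0, 0.0]
force: [-0.7, 2.3, 5.1]
grip_width: 0.0155
finger_force: 60.0
```

{"name": "move_arm", "arguments": {
  "rows": [
    {"translation":[0,0,-4],"angular":[0,0,0]},
    {"translation":[0,0,-6],"angular":[0,0,0]},
    {"translation":[0,0,-10],"angular":[0,0,0]},
    {"translation":[0,0,-10],"angular":[0,0,0]},
    {"translation":[0,0,-6],"angular":[0,0,0]},
    {"translation":[0,0,-4],"angular":[0,0,0]},
    {"translation":[0,0,0],"angular":[0,0,0]},
    {"translation":[0,0,0],"angular":[0,0,0]},
    {"translation":[0,0,0],"angular":[0,0,0]},
    {"translation":[0,0,0],"angular":[0,0,0]}
  ]
}}

```text
time: 5.25
position: [0.596, 0.3075, 0.131]
ee_rot: [-0.118, 0.993, -0.0, -0.0]
force: [0.4, -0.3, -3.3]
grip_width: 0.0151
finger_force: 58.8
```

```bash
python3 - <<'E'
from h import *
p=snapshot("scene"); cv2.imwrite("pics/lift1.png",cv2.resize(p["image"][130:280,260:460,::-1],None,fx=3,fy=3))
F=[]
for i in range(4):
    F.append(sensors.sense()["force"]); snapshot("top")
print(np.round(F,2)); s=sensors.sense(); print(s["position"],s["wrist_torque"])
E
```

```text
[[-0.32  0.19 -4.03]
 [ 0.06 -0.17 -2.92]
 [ 0.35  0.22 -3.4 ]
 [ 0.09 -0.27 -2.98]]
[0.59607872 0.30761283 0.13127238] [ 0.00788779  0.02000473 -0.01062125]
```

View pics/lift1.png

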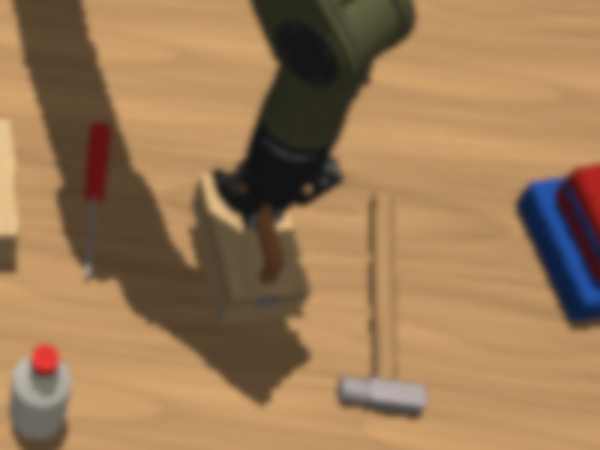

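The picture shows box A at (255,245) held clear of the bench. The force is about 3.3 N, so A is light. I lower it back and release.

{"name": "move_arm", "arguments": {
  "rows": [
    {"translation":[0,0,5],"angular":[0,0,0]},
    {"translation":[0,0,10],"angular":[0,0,0]},
    {"translation":[0,0,10],"angular":[0,0,0]},
    {"translation":[0,0,7],"angular":[0,0,0]},
    {"translation":[0,0,4],"angular":[0,0,0]},
    {"translation":[0,0,2],"angular":[0,0,0]},
    {"translation":[0,0,1],"angular":[0,0,0]},
    {"translation":[0,0,0.5],"angular":[0,0,0]},
    {"translation":[0,0,0],"angular":[0,0,0]},
    {"translation":[0,0,0],"angular":[0,0,0]},
    {"translation":[0,0,0],"angular":[0,0,0]}
  ]
}}

```text
time: 6.88
position: [0.5961, 0.3077, 0.0919]
ee_rot: [-0.118, 0.993, 0.0, 0.0]
force: [0.6, -0.1, -2.4]
grip_width: 0.0153
finger_force: 58.8
```

```bash
python3 - <<'E'
from h import *
s=sensors.sense(); print(s["time"],s["position"],s["force"])
E
```

```text
6.875 [0.59614232 0.30765098 0.09190668] [ 0.63047768 -0.0551628  -2.44386341]
```

{"name": "move_arm", "arguments": {
  "rows": [
    {"translation":[0,0,0.5],"angular":[0,0,0]},
    {"translation":[0,0,0.3],"angular":[0,0,0]},
    {"translation":[0,0,0],"angular":[0,0,0]},
    {"translation":[0,0,0],"angular":[0,0,0]}
  ]
}}

```text
time: 7.38
position: [0.5961, 0.3078, 0.0917]
ee_rot: [-0.118, 0.993, 0.0, 0.0]
force: [-1.8, -2.3, 5.0]
grip_width: 0.0151
finger_force: 60.1
```

{"name": "move_arm", "arguments": {
  "rows": [
    {"translation":[0,0,0],"angular":[0,0,0]},
    {"translation":[0,0,0],"angular":[0,0,0]},
    {"translation":[0,0,0],"angular":[0,0,0]},
    {"translation":[0,0,0],"angular":[0,0,0]},
    {"translation":[0,0,0],"angular":[0,0,0]},
    {"translation":[0,0,0],"angular":[0,0,0]}
  ],
  "fingers": 60
}}

```text
time: 8.12
position: [0.5961, 0.3076, 0.091]
ee_rot: [-0.118, 0.993, 0.0, 0.0]
force: [0.7, 0.2, 0.5]
grip_width: 0.0601
finger_force: 0.0
```

{"name": "move_arm", "arguments": {
  "rows": [
    {"translation":[0,0,-12],"angular":[0,0,0]},
    {"translation":[0,0,-20],"angular":[0,0,0]},
    {"translation":[0,0,-30],"angular":[0,0,0]},
    {"translation":[0,0,-30],"angular":[0,0,0]},
    {"translation":[0,0,-30],"angular":[0,0,0]},
    {"translation":[0,0,0],"angular":[0,0,0.09]},
    {"translation":[0,0,0],"angular":[0,0,0]}
  ]
}}

```text
time: 9.0
position: [0.5964, 0.3079, 0.2149]
ee_rot: [-0.074, 0.997, 0.0, 0.001]
force: [0.4, -0.5, 0.2]
grip_width: 0.0599
finger_force: 0.0
```

```bash
python3 - <<'E'
from h import *
bars(); delta([.543,.0064,.215],8.6); s=sensors.sense(); print(s["time"],s["force"])
E
```

```text
[ 238  123   29  131 2234] [0.5901 0.307  0.113 ] ((595.200439453125, 308.19610595703125), (125.28643035888672, 15.991250038146973), 13.705598831176758)
[ 23 305  33  27 463] [0.7689 0.0966 0.1086] ((768.6068725585938, 94.88143157958984), (15.209117889404297, 35.79603958129883), 26.88822364807129)
pos [0.5962 0.3076 0.2142] tilt [ 1.1e-03  4.0e-04 -1.0e+00] shift [  97.6 -289.9   -1. ] turn -0.001
9.05 [0.22882841 0.55519324 0.02473949]
```

A is back in place. Now to B.

{"name": "move_arm", "arguments": {
  "rows": [
    {"translation":[6,-17,0],"angular":[0,0,0]},
    {"translation":[12,-36,0],"angular":[0,0,0]},
    {"translation":[12,-36,0],"angular":[0,0,0]},
    {"translation":[12,-36,0],"angular":[0,0,0]},
    {"translation":[12,-36,0],"angular":[0,0,0]},
    {"translation":[12,-36,0],"angular":[0,0,0]},
    {"translation":[12,-36,0],"angular":[0,0,0]},
    {"translation":[12,-36,0],"angular":[0,0,0]},
    {"translation":[7.6,-21,0],"angular":[0,0,0]},
    {"translation":[0,0,0],"angular":[0,0,0]},
    {"translation":[0,0,0],"angular":[0,0,0]}
  ]
}}

```text
time: 10.42
position: [0.5425, 0.0081, 0.2132]
ee_rot: [-0.075, 0.997, 0.001, 0.0]
force: [0.6, 0.5, -0.5]
grip_width: 0.0601
finger_force: 0.0
```

```bash
python3 - <<'E'
from h import *
bars(); delta([.543,.0064,.092],8.6); s=sensors.sense(); print(s["time"],s["force"])
E
```

```text
[ 243  124   18  132 2277] [0.5369 0.0066 0.1129] ((541.86865234375, 7.445939064025879), (125.51488494873047, 15.82690715789795), 8.12214183807373)
pos [0.5425 0.0084 0.2132] tilt [ 7.0e-04  1.5e-03 -1.0e+00] shift [-1.000e-01 -2.200e+00  1.212e+02] turn -0.0
10.475 [ 0.11747448 -0.63582555 -0.24373024]
```

{"name": "move_arm", "arguments": {
  "rows": [
    {"translation":[0,-1.2,25],"angular":[0,0,0]},
    {"translation":[0,0,25],"angular":[0,0,0]},
    {"translation":[0,0,25],"angular":[0,0,0]},
    {"translation":[0,0,25],"angular":[0,0,0]},
    {"translation":[0,0,13],"angular":[0,0,0]},
    {"translation":[0,0,8],"angular":[0,0,0]},
    {"translation":[0,0,0],"angular":[0,0,0]},
    {"translation":[0,0,0],"angular":[0,0,0]}
  ]
}}

```text
time: 11.48
position: [0.5428, 0.0054, 0.0927]
ee_rot: [-0.074, 0.997, 0.0, 0.001]
force: [0.2, -0.5, 1.2]
grip_width: 0.0603
finger_force: 0.0
```

{"name": "move_arm", "arguments": {
  "rows": [
    {"translation":[0,0,0],"angular":[0,0,0]},
    {"translation":[0,0,0],"angular":[0,0,0]},
    {"translation":[0,0,0],"angular":[0,0,0]},
    {"translation":[0,0,0],"angular":[0,0,0]},
    {"translation":[0,0,0],"angular":[0,0,0]},
    {"translation":[0,0,0],"angular":[0,0,0]},
    {"translation":[0,0,0],"angular":[0,0,0]},
    {"translation":[0,0,0],"angular":[0,0,0]}
  ],
  "fingers": 0
}}

```text
time: 12.48
position: [0.5424, 0.0056, 0.0921]
ee_rot: [-0.074, 0.997, 0.0, 0.0]
force: [-0.7, 2.1, 3.0]
grip_width: 0.0153
finger_force: 61.7
```

{"name": "move_arm", "arguments": {
  "rows": [
    {"translation":[0,0,-4],"angular":[0,0,0]},
    {"translation":[0,0,-6],"angular":[0,0,0]},
    {"translation":[0,0,-10],"angular":[0,0,0]},
    {"translation":[0,0,-10],"angular":[0,0,0]},
    {"translation":[0,0,-6],"angular":[0,0,0]},
    {"translation":[0,0,-4],"angular":[0,0,0]},
    {"translation":[0,0,0],"angular":[0,0,0]},
    {"translation":[0,0,0],"angular":[0,0,0]},
    {"translation":[0,0,0],"angular":[0,0,0]},
    {"translation":[0,0,0],"angular":[0,0,0]}
  ]
}}

```text
time: 13.72
position: [0.5422, 0.0052, 0.1318]
ee_rot: [-0.074, 0.997, 0.0, -0.0]
force: [0.2, -0.3, -3.6]
grip_width: 0.0153
finger_force: 60.9
```

```bash
python3 - <<'E'
from h import *
F=[]
for i in range(4):
    F.append(sensors.sense()["force"]); snapshot("top")
print(np.round(F,2)); s=sensors.sense(); print(s["time"],s["position"],s["wrist_torque"])
E
```

```text
[[ 0.19 -0.25 -3.64]
 [ 0.76 -0.89 -3.  ]
 [-0.93  0.1  -3.72]
 [ 0.4   0.33 -3.48]]
13.925 [0.54225854 0.00523795 0.13192978] [-0.01956533 -0.00937024 -0.00625701]
```

B is light too (about 3.5 N). I put it back and go to C.

{"name": "move_arm", "arguments": {
  "rows": [
    {"translation":[0,0,5],"angular":[0,0,0]},
    {"translation":[0,0,10],"angular":[0,0,0]},
    {"translation":[0,0,10],"angular":[0,0,0]},
    {"translation":[0,0,7],"angular":[0,0,0]},
    {"translation":[0,0,4],"angular":[0,0,0]},
    {"translation":[0,0,2],"angular":[0,0,0]},
    {"translation":[0,0,1],"angular":[0,0,0]},
    {"translation":[0,0,0.7],"angular":[0,0,0]},
    {"translation":[0,0,0.6],"angular":[0,0,0]},
    {"translation":[0,0,0],"angular":[0,0,0]},
    {"translation":[0,0,0],"angular":[0,0,0]}
  ]
}}

```text
time: 15.3
position: [0.5424, 0.0054, 0.0921]
ee_rot: [-0.074, 0.997, 0.0, 0.0]
force: [-1.2, 0.8, 1.7]
grip_width: 0.0151
finger_force: 61.8
```

{"name": "move_arm", "arguments": {
  "rows": [
    {"translation":[0,0,0],"angular":[0,0,0]},
    {"translation":[0,0,0],"angular":[0,0,0]},
    {"translation":[0,0,0],"angular":[0,0,0]},
    {"translation":[0,0,0],"angular":[0,0,0]},
    {"translation":[0,0,0],"angular":[0,0,0]},
    {"translation":[0,0,0],"angular":[0,0,0]}
  ],
  "fingers": 60
}}

```text
time: 16.05
position: [0.5423, 0.0052, 0.0916]
ee_rot: [-0.074, 0.997, 0.0, -0.0]
force: [-0.1, 0.3, 0.4]
grip_width: 0.0599
finger_force: 0.0
```

{"name": "move_arm", "arguments": {
  "rows": [
    {"translation":[0,0,-12],"angular":[0,0,0]},
    {"translation":[0,0,-20],"angular":[0,0,0]},
    {"translation":[0,0,-30],"angular":[0,0,0]},
    {"translation":[0,0,-30],"angular":[0,0,0]},
    {"translation":[0,0,-30],"angular":[0,0,0]},
    {"translation":[0,0,0],"angular":[0,0,-0.045]},
    {"translation":[0,0,0],"angular":[0,0,0]}
  ]
}}

```text
time: 16.92
position: [0.5418, 0.005, 0.2135]
ee_rot: [-0.096, 0.995, -0.0, -0.0]
force: [-0.2, 0.4, 0.3]
grip_width: 0.0601
finger_force: 0.0
```

```bash
python3 - <<'E'
from h import *
bars(); delta([.5447,-.2634,.215],11.1); s=sensors.sense(); print(s["time"],s["force"])
E
```

```text
[ 243  126   24  131 2249] [0.5369 0.0057 0.113 ] ((541.8359375, 6.489754676818848), (125.45682525634766, 16.00726890563965), 8.395750999450684)
[498 285  14  60 447] [0.6339 0.3095 0.1055] ((624.7781372070312, 307.4254455566406), (69.15586853027344, 4.311107158660889), 14.624327659606934)
pos [0.5415 0.0049 0.2131] tilt [-1.6e-03 -2.0e-04 -1.0e+00] shift [  48.6 -263.9   -1.9] turn -0.002
16.975 [ 0.47830721 -0.13906166 -0.06002563]
```

{"name": "move_arm", "arguments": {
  "rows": [
    {"translation":[3,-16,0],"angular":[0,0,0]},
    {"translation":[6,-33,0],"angular":[0,0,0]},
    {"translation":[6,-33,0],"angular":[0,0,0]},
    {"translation":[6,-33,0],"angular":[0,0,0]},
    {"translation":[6,-33,0],"angular":[0,0,0]},
    {"translation":[6,-33,0],"angular":[0,0,0]},
    {"translation":[6,-33,0],"angular":[0,0,0]},
    {"translation":[6,-33,0],"angular":[0,0,0]},
    {"translation":[3.6,-17,0],"angular":[0,0,0]},
    {"translation":[0,0,0],"angular":[0,0,0]},
    {"translation":[0,0,0],"angular":[0,0,0]}
  ]
}}

```text
time: 18.35
position: [0.5452, -0.2613, 0.2136]
ee_rot: [-0.097, 0.995, 0.001, 0.0]
force: [0.6, 0.0, -0.1]
grip_width: 0.0597
finger_force: 0.0
```

```bash
python3 - <<'E'
from h import *
bars(); delta([.5447,-.2634,.092],11.1); s=sensors.sense(); print(s["time"],s["force"])
E
```

```text
[ 242  123   19  132 2298] [ 0.5388 -0.264   0.1129] ((543.659423828125, -262.8535461425781), (125.21403503417969, 15.884021759033203), 10.531025886535645)
[ 485  214   27   84 1206] [0.5726 0.0046 0.1082] ((560.872802734375, 6.658380508422852), (88.42667388916016, 16.684934616088867), 11.47470474243164)
pos [ 0.5453 -0.2611  0.2137] tilt [ 1.0e-04  1.5e-03 -1.0e+00] shift [  1.1  -2.3 121.7] turn 0.001
18.4 [-0.51874856  0.88403011  0.42894412]
```

{"name": "move_arm", "arguments": {
  "rows": [
    {"translation":[1.2,-1.7,25],"angular":[0,0,0]},
    {"translation":[0,0,25],"angular":[0,0,0]},
    {"translation":[0,0,25],"angular":[0,0,0]},
    {"translation":[0,0,25],"angular":[0,0,0]},
    {"translation":[0,0,13],"angular":[0,0,0]},
    {"translation":[0,0,9],"angular":[0,0,0]},
    {"translation":[0,0,0],"angular":[0,0,0]},
    {"translation":[0,0,0],"angular":[0,0,0]}
  ]
}}

```text
time: 19.4
position: [0.5447, -0.2652, 0.0924]
ee_rot: [-0.096, 0.995, -0.0, 0.001]
force: [-0.6, -0.0, -0.8]
grip_width: 0.06
finger_force: 0.0
```

{"name": "move_arm", "arguments": {
  "rows": [
    {"translation":[0,0,0],"angular":[0,0,0]},
    {"translation":[0,0,0],"angular":[0,0,0]},
    {"translation":[0,0,0],"angular":[0,0,0]},
    {"translation":[0,0,0],"angular":[0,0,0]},
    {"translation":[0,0,0],"angular":[0,0,0]},
    {"translation":[0,0,0],"angular":[0,0,0]},
    {"translation":[0,0,0],"angular":[0,0,0]},
    {"translation":[0,0,0],"angular":[0,0,0]}
  ],
  "fingers": 0
}}

```text
time: 20.4
position: [0.5442, -0.2645, 0.0919]
ee_rot: [-0.096, 0.995, 0.0, 0.0]
force: [-2.1, 3.7, 6.1]
grip_width: 0.0149
finger_force: 62.3
```

{"name": "move_arm", "arguments": {
  "rows": [
    {"translation":[0,0,-4],"angular":[0,0,0]},
    {"translation":[0,0,-6],"angular":[0,0,0]},
    {"translation":[0,0,-10],"angular":[0,0,0]},
    {"translation":[0,0,-10],"angular":[0,0,0]},
    {"translation":[0,0,-6],"angular":[0,0,0]},
    {"translation":[0,0,-4],"angular":[0,0,0]},
    {"translation":[0,0,0],"angular":[0,0,0]},
    {"translation":[0,0,0],"angular":[0,0,0]},
    {"translation":[0,0,0],"angular":[0,0,0]},
    {"translation":[0,0,0],"angular":[0,0,0]}
  ]
}}

```text
time: 21.65
position: [0.5441, -0.265, 0.1314]
ee_rot: [-0.096, 0.995, 0.0, -0.0]
force: [-1.0, -0.3, -8.7]
grip_width: 0.0149
finger_force: 60.4
```

```bash
python3 - <<'E'
from h import *
F=[]
for i in range(4):
    F.append(sensors.sense()["force"]); snapshot("top")
print(np.round(F,2)); s=sensors.sense(); print(s["time"],s["position"],s["wrist_torque"])
E
```

```text
[[-1.04 -0.3  -8.69]
 [-0.21 -0.   -7.92]
 [-0.58 -0.03 -9.9 ]
 [ 0.64  0.06 -8.43]]
21.85 [ 0.5441612  -0.26506877  0.1315989 ] [0.00917916 0.03244209 0.01340029]
```

C is full (about 8.7 N). Raise it to 100 mm clear.

{"name": "move_arm", "arguments": {
  "rows": [
    {"translation":[0,0,-5],"angular":[0,0,0]},
    {"translation":[0,0,-12],"angular":[0,0,0]},
    {"translation":[0,0,-14],"angular":[0,0,0]},
    {"translation":[0,0,-14],"angular":[0,0,0]},
    {"translation":[0,0,-10],"angular":[0,0,0]},
    {"translation":[0,0,-5],"angular":[0,0,0]},
    {"translation":[0,0,0],"angular":[0,0,0]},
    {"translation":[0,0,0],"angular":[0,0,0]},
    {"translation":[0,0,0],"angular":[0,0,0]},
    {"translation":[0,0,0],"angular":[0,0,0]},
    {"translation":[0,0,0],"angular":[0,0,0]},
    {"translation":[0,0,0],"angular":[0,0,0]}
  ]
}}

```text
time: 23.35
position: [0.5442, -0.2651, 0.1916]
ee_rot: [-0.096, 0.995, 0.0, -0.0]
force: [-0.7, -0.7, -8.9]
grip_width: 0.015
finger_force: 60.4
```

```bash
python3 - <<'E'
from h import *
s=sensors.sense(); print(s["time"],s["position"],s["force"],s["finger_force"])
p=snapshot("scene"); cv2.imwrite("pics/end.png",p["image"][:,:,::-1]); W=cloud(p)
q=snapshot("wrist"); W=cloud(q)
# flatness of held lid (z about .16)
m=(abs(W[...,2]-.165)<.02)&(np.hypot(W[...,0]-.544,W[...,1]+.265)<.08)
P=W[m]; A=np.c_[P[:,:2],np.ones(len(P))]; print(len(P),np.linalg.lstsq(A,P[:,2],rcond=None)[0], np.median(P[:,2]))
E
```

```text
23.35 [ 0.54415702 -0.26508725  0.19162433] [-0.67233677 -0.70795281 -8.93712459] 60.432060956954956
14485 [-0.00329261  0.00592446  0.16759097] 0.16426853487513932
```

View pics/end.png

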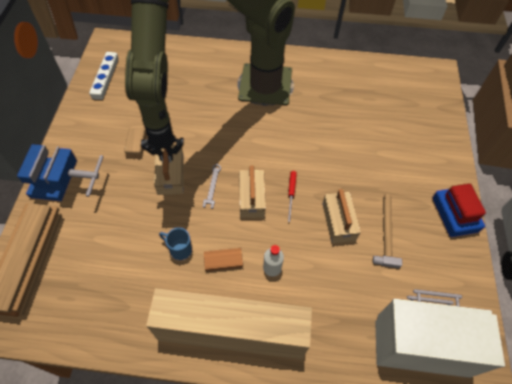

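The lid is level (slope under 0.007) at z = 0.164, so the underside is 100 mm up. The picture shows C held at (168,172), A at (342,218) and B at (252,195) standing in place, and everything else undisturbed.

```bash
python3 -c "
from rig import finish_job
print(finish_job())"
```

```text
the job is handed in; nothing more can be done
None
```

The right box (C, about 0.9 kg) is the full one: I handed the job in with it held level and still by its grip bar, about 100 mm clear of the bench, and the two light boxes back where they stood.

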